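# Gauge a rye loaf with the flip stop of a slicing guide

## Task

Set the rye loaf up for its cut in the slicing guide: flip the stop fully down onto the fence, slide the loaf along the fence until its end rests snugly against the gauge screw of the stop with its long side flush to the fence, then flip the stop up out of the way again and leave the loaf exactly where it was gauged. Push gently: the stop is only finger-tight on its rail and must not creep along it, and the loaf must not be jammed hard against the screw. Leave the tin, the press board and the knife alone.

Things in the scene. Friction and masses are not known exactly. Their poses are not given: they have to be found in the camera images.
- guide: slicing guide fixed to the bench: board 240 (x) by 520 mm (y), top at z = 20 mm, with a wooden fence 24 mm thick along it, 80 mm high over the bench with its aluminium rail. Origin: centre of the board's underside; x across the board to the fence (away from the robot), y along the fence (to the left), z up. Fence face (robot's side) at x = +40 mm; 3 mm knife slot at y = 0
- stop_block: flip stop's carriage on the rail, 46 mm long, up to 107 mm over the bench, 55 to 105 mm along +y from the knife slot, axes like the guide's. Origin: rail top (80 mm over the bench), 12 mm beyond the fence face, in the plane of the stop blade's face. Its black thumb screw is only finger-tight: about 16 N along the rail makes it creep, so stay under 14 N
- stop_leaf (a joint): flip stop, a cranked steel plate 12 mm thick in y. 0 rad = fully down: its blade (12 to 54 mm in front of the fence face, lower edge 26 mm over the bench) hangs in the loaf's way. Grows as it swings up and back over the fence, to 1.75 rad at most; 1.4 to 1.75 at the start. The hinge is stiff (0.16 N m, some 3 to 5 N at the peg) and stays where it is put
- stop_hinge (a point): on the flip stop's hinge axis, which is parallel to the fence (guide y): 100 mm over the bench, 12 mm beyond the fence face, in the plane of the blade's face (the side towards the loaf); axes like the guide's. From that plane the plate reaches 12 mm and the hinge ears 18.5 mm in +y; the gauge screw's head, a 16 mm brass disc, stands 3 to 11 mm proud of it in -y, as last set: 33 mm before the fence face, 53 mm over the bench with the stop down
- stop_peg (a point): middle of the stop's finger peg: black, round, 12 mm diameter, 50 mm long, parallel to the fence, on the plate's far side (12 to 62 mm in +y of the blade's face), 64 mm from the hinge axis: with the stop down 45 mm nearer the robot (-x) and 45 mm higher than it, at 1.75 rad 52 mm beyond (+x) and 36 mm higher. A finger beside the plate can push it along its arc; a dead level push binds
- loaf: dense brown rye loaf, a firm brick 68 (x) by 170 (y) by 66 mm high, 0.5 to 0.9 kg, lying on the board on the robot's side of the fence, its long side roughly along it. Origin: centre of its underside; x across it to the fence, y along it to the stop, z up
- loaf_lead (a point): the loaf's upright edge that has to go into the corner of fence and stop (fence side, end towards the stop), at half height; in the loaf's frame (+34, +85, +33) mm
- loaf_tail (a point): the loaf's upright edge on the fence side at the end away from the stop, at half height; in the loaf's frame (+34, -85, +33) mm
- tin: bystander: empty dark loaf tin 100 by 300 mm, 90 mm high, on the left; origin centre of its underside
- press: bystander: wooden press board 85 by 220 mm with an arched handle, 73 mm high, on the right; origin centre of its underside
- knife: bystander: bread knife 380 mm long lying beyond the fence, handle to the right; origin on the bench under its blade

How it is judged:
By the outcome, as a careful person would: the job done as asked, in the order asked, and still so for the second after the job is handed in, with the robot touching nothing.
It also fails if it takes over 72 s, if anything falls off the work surface, if the arm or the gripper's body presses on something with over 40 N, if the wrist force passes 120 N, or if a joint passes its speed limit or range.

## Robot

A 7-joint arm with a two-finger parallel gripper is mounted at the origin on the work surface. World frame = base frame: x ahead of the robot, y to its left, z up, the work surface at z = 0. Lengths are in m, angles in rad, forces in N, time in s.
With the tool pointing down it reaches from about 0.35 to 0.9 m from the base axis. Payload 8.1 kg.
Tool frame: the origin (TCP) lies midway between the tips of the shut fingers; the grasp point (between the pads) lies 19 mm behind it; z points along the fingers, y is the direction in which the jaws open and shut (so a half turn about z gives the same grasp; the last joint's range is limited). The gripper opens to 92 mm and grips with 3 to 60 N. Pads are 19 mm wide; open, the fingers measure 130 mm over their backs; the gripper's body (75 mm by 190 mm) begins 47 mm behind the grasp point.
Start: joints at [1.108, 0.434, 0.025, 1.573, -0.012, 1.134, -0.075], TCP at [0.22, -0.585, 0.227] pointing down, gripper open.
Joint ranges: [-2.62, 2.62], [-0.44, 2.09], [-1.27, 1.32], [0.08, 2.57], [-1.32, 4.46], [0.12, 2], [-2.74, 2.74]. Speed limits (rad/s): [2.22, 2.22, 3.01, 3.01, 3.14, 3.14, 3.14].

## Interface

Orientations are given as a rotation vector (axis times angle).
In Python, from cell import monitor, get_image, get_calibration, workorder, look_for, masks_of gives the robot as it stands.
- The arm moves only by the shell command python3 -m crank 'ROWS' [FORCE]. ROWS is JSON, a list of rows, each a list of 3 entries, a list of its own where there are three numbers: the shift along the tool's x, y, z in cm, then the turn about the tool's z in degrees, then the closure in counts, from 0 (fully open) to 255 (shut). A call has 1 to 5 rows; each row shifts and turns the commanded pose from where the row before left it, along the tool's axes as they then stand; what a row does not reach is not made up. A row lasts 1/10 s, in which the tool goes at most 50 mm and 8.59 degrees, less where a joint would pass 70% of its speed; a pose out of reach is approached as far as the arm can. A call with a gripper value outside its range is refused whole. The fingers move at their own pace and stop on an object; FORCE is the grip in N (left out, the last holds). Time passes only in rows, so rows that do not move let the fingers close. It gives the time, the measured TCP pose, the force and the opening at its end, in the units of the state.
- monitor.observe(): the state, without advancing time (a new reading comes with each control period).
- get_image(name): name is "side" or "top"; returns (picture, depth): 384x512x3 uint8, red, green, blue; 384x512 float32, m along the optical axis (not along the pixel's ray), 0 where there is no reading.
- get_calibration(name): a dict with "fx", "fy", "cx", "cy" (pixels), "R" (3x3) and "t" (3): a world point X has camera coordinates R X + t. Camera axes: x right, y down, z forward; pixel columns grow to the right and rows downward; lengths in m; the calibration is good to about 2 mm. A picture is of the moment at which its call begins. get_calibration takes no time and is no camera call.
- workorder.sign_off(): hands the job in, once; it reports no verdict.
Trained networks look in the newest picture that a camera, given by its name, has taken for a name from the list of things; names that differ only in an ending like _2 or _b are one class to them, and where a whole thing is asked for, a point or a joint stands for the part that bears it (a point fixed in the world has none). Each returns a list of dicts, best first, with "score" (0 to 1); they miss things now and then, are a little off and sometimes report something else, mostly with a low value. They report only what shows in the picture. A call takes as long as a camera call.
- look_for(label, camera): "location" ([x, y, z] in m, in world coordinates, good to about 4 mm: the middle of the surface that is visible of it).
- masks_of(label, camera): "region" (384x512 bool, what is visible of it).
The state is a dict: "clock": time; "joints": joint angles; "dq": joint speeds; "joint_efforts": joint torques, N m; "position": TCP position; "ee_rot": TCP orientation; "force": force on the tool from outside, world axes, zero at the start; "ft_torque": the same for the moment, N m; "width": opening from 0.0 (shut) to 1.0 (fully open).
Only numpy, scipy, OpenCV 4.12 (cv2) and the standard library are available. Lean on these libraries where they do the work, as an engineer would, in place of code of your own. Each camera call takes 0.05 s, during which the arm holds its last target.

## Working session

There is one attempt and no reset: what is moved stays moved. The work goes in short steps, Python scripts to look and compute and a shell command to move; the robot and the scene stay as the last step left them, time stands still between calls to the robot, and variables do not carry over. Pictures are saved under pics/ and viewed, and the job is handed in when it is done.

```bash
ls; mkdir -p pics; cat > h.py <<'E'
import numpy as np, cv2
from cell import monitor, get_image, get_calibration, workorder, look_for, masks_of
def pts(cam,depth):
    c=get_calibration(cam); h,w=depth.shape
    u,v=np.meshgrid(np.arange(w),np.arange(h))
    X=np.stack([(u-c['cx'])/c['fx']*depth,(v-c['cy'])/c['fy']*depth,depth],-1)
    return (X-np.array(c['t']))@np.array(c['R'])
def proj(cam,P):
    c=get_calibration(cam); q=np.array(c['R'])@np.array(P)+np.array(c['t'])
    return q[0]/q[2]*c['fx']+c['cx'],q[1]/q[2]*c['fy']+c['cy']
def save(name,img): cv2.imwrite('pics/'+name,cv2.cvtColor(img,cv2.COLOR_RGB2BGR))
E
python3 - <<'E'
from h import *
print(monitor.observe())
for c in ('side','top'):
    im,d=get_image(c); save(c+'0.png',im); np.save(c+'0.npy',d)
    cal=get_calibration(c); print(c,cal['fx'],-np.array(cal['R']).T@np.array(cal['t']))
    for l in ('guide','stop_block','stop_leaf','stop_hinge','stop_peg','loaf','loaf_lead','loaf_tail'):
        r=look_for(l,c); print(c,l,[(np.round(x['location'],4).tolist(),round(x['score'],2)) for x in r[:2]])
E
```

```text
pics
{'clock': 0.0, 'joints': array([ 1.10839532,  0.4352476 ,  0.02497924,  1.57409667, -0.01162017,
        1.13400857, -0.07512731]), 'dq': array([ 2.24267773e-03,  2.86596309e-03,  1.30805051e-03, -7.63131281e-04,
        4.69551654e-04, -8.97889393e-05,  1.66789345e-04]), 'joint_efforts': array([ 1.61364427e-03, -6.67864537e+01,  9.86200422e-01, -3.14470553e+01,
       -6.04863628e-02,  4.29254025e-02,  2.14150327e-04]), 'position': array([ 0.21982134, -0.58451383,  0.22592992]), 'ee_rot': array([-3.08938827e+00, -5.61679287e-01,  6.54679428e-04]), 'force': array([-0.44908039,  0.42810381, -0.35713291]), 'ft_torque': array([-0.03060293, -0.03857943, -0.02587882]), 'width': 1.003666329812879}
side 464.70040920261124 [-0.18425685  0.79210638  1.42419592]
side guide [([0.5239, 0.0563, 0.022], 0.72), ([0.5631, 0.062, 0.1494], 0.59)]
side stop_block [([0.5627, 0.0641, 0.1517], 0.64), ([0.5206, 0.0591, 0.0214], 0.49)]
side stop_leaf [([0.5566, 0.0622, 0.1504], 0.78), ([0.4734, -0.0938, 0.0879], 0.37)]
side stop_hinge [([0.5608, 0.0627, 0.1476], 0.75)]
side stop_peg [([0.5552, 0.0624, 0.1514], 0.71), ([0.5596, 0.0617, 0.1492], 0.26)]
side loaf [([0.4723, -0.0953, 0.0891], 0.86)]
side loaf_lead [([0.4748, -0.0931, 0.0886], 0.87)]
side loaf_tail [([0.4728, -0.0959, 0.091], 0.71)]
top 413.2895917663094 [0.361876   0.02568961 1.35323069]
top guide [([0.536, 0.0043, 0.0204], 0.74)]
top stop_block [([0.5734, 0.0588, 0.1494], 0.94)]
top stop_leaf [([0.5666, 0.0573, 0.1527], 0.6)]
top stop_hinge [([0.5695, 0.0563, 0.1544], 0.58)]
top stop_peg [([0.5658, 0.0571, 0.1522], 0.77), ([0.5702, 0.0582, 0.1521], 0.51)]
top loaf [([0.4879, -0.1112, 0.0847], 0.64)]
top loaf_lead [([0.4829, -0.11, 0.0887], 0.7)]
top loaf_tail [([0.4837, -0.111, 0.0853], 0.95)]
```

View pics/side0.png

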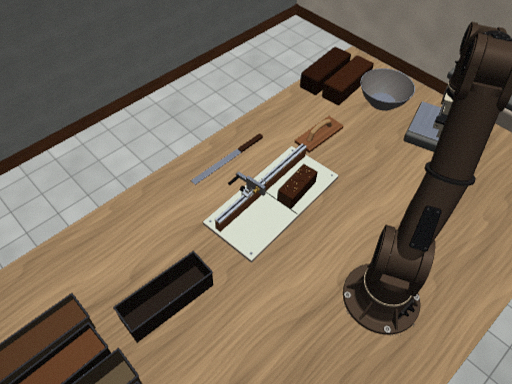

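View pics/top0.png

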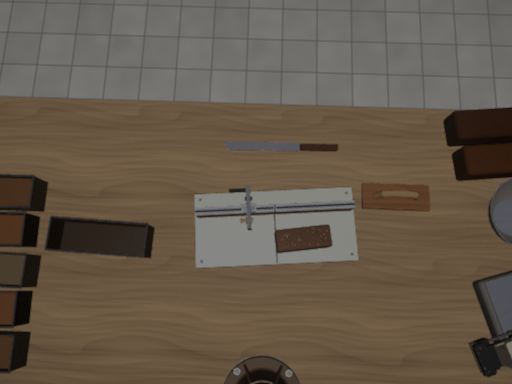

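The side view shows the white board around (270,205), the stop at (250,185) flipped up and the loaf at (297,186). In the top view the board spans (195-357,188-267), the stop is at (248,207) and the loaf at (303,238). Next I'll fit the poses from the depth.

```bash
cat > fit.py <<'E'
from h import *
def clouds(tag):
    out={}
    for c in ('top','side'):
        im,d=get_image(c); save(c+tag+'.png',im); P=pts(c,d); P[d==0]=np.nan
        out[c]=(im,d,P)
    return out
E
python3 - <<'E'
from fit import *
C=clouds('1')
for c in ('top','side'):
    im,d,P=C[c]
    X,Y,Z=P[...,0],P[...,1],P[...,2]
    roi=(X>0.3)&(X<0.8)&(Y>-0.4)&(Y<0.4)
    hsv=cv2.cvtColor(im,cv2.COLOR_RGB2HSV)
    tab=roi&(abs(Z)<0.008); print(c,'table z',np.nanmedian(Z[tab]))
    b=roi&(Z>0.012)&(Z<0.03)&(hsv[...,1]<60)&(hsv[...,2]>130)
    n,l,s,_=cv2.connectedComponentsWithStats(b.astype(np.uint8)); print(s[1:][s[1:,4]>30])
    p=P[b]; print('board',np.median(p,0),len(p))
    r=cv2.minAreaRect((p[:,:2]*1000).astype(np.float32)); print(r)
    # loaf
    m=masks_of('loaf',c)[0]['region']; p=P[m]; t=p[(p[:,2]>0.075)&(p[:,2]<0.1)]
    print('loaf z',np.median(t[:,2]),len(t),cv2.minAreaRect((t[:,:2]*1000).astype(np.float32)))
    # rail
    ra=roi&(Z>0.07)&(Z<0.09)&(~m)&(X>0.53)
    p=P[ra]; vx=cv2.fitLine(p[:,:2].astype(np.float32),cv2.DIST_HUBER,0,0.01,0.01).ravel(); print('rail',vx,np.median(p[:,2]),p[:,1].min(),p[:,1].max(), 'ang',np.degrees(np.arctan2(vx[0],vx[1])))
    for y in (-.15,-.1,0,.1,.2):
        q=p[abs(p[:,1]-y)<.01]; 
        if len(q): print(y,q[:,0].min(),q[:,0].max())
    st=roi&(Z>0.1)&(abs(Y-.06)<.1); p=P[st]; print('stop',len(p),p.min(0),p.max(0))
for c,bx in (('top',(220,170,80,80)),('side',(200,130,130,130))):
    x,y,w,h=bx; im=C[c][0][y:y+h,x:x+w]; save(c+'1z.png',cv2.resize(im,None,fx=5 if c=='top' else 4,fy=5 if c=='top' else 4,interpolation=cv2.INTER_CUBIC))
E
```

```text
top table z -0.00010322885500665145
[[ 251  188  101   16 1134]
 [ 195  193   50   14  552]
 [ 276  211   82   52 2368]
 [ 196  215   80   52 3596]]
board [0.50243734 0.0093726  0.01980404] 7652
((521.6567993164062, -24.206390380859375), (234.7900848388672, 514.024658203125), 4.6581220626831055)
loaf z 0.08557474622944586 1227 ((483.121337890625, -111.00465393066406), (68.24251556396484, 169.60821533203125), 8.334100723266602)
rail [ 0.08444322 -0.9964283   0.5755915  -0.02870124] 0.079878002024159 -0.3995663403063321 0.2280660104053511 ang 175.15599
-0.15 0.5727476036337895 0.5947533354823631
-0.1 0.570111148908361 0.5939942108668022
0 0.5609176429239441 0.5840292881032146
0.1 0.5524553392566429 0.5776096777501633
0.2 0.5448095402189456 0.5683289712628229
stop 303 [0.49628352 0.04421148 0.1008544 ] [0.62692997 0.11671605 0.1730779 ]
side table z 0.00013447833884960516
[[ 253  146   43   35  248]
 [ 203  155  135  106 4076]]
board [0.48265212 0.05341016 0.0198531 ] 4407
((604.308349609375, -19.31689453125), (408.3404846191406, 522.8504028320312), 4.727599143981934)
loaf z 0.08555116843082111 665 ((482.1053161621094, -109.44422912597656), (70.41645050048828, 175.45726013183594), 8.536255836486816)
rail [ 0.08246424 -0.996594    0.5724514  -0.00803637] 0.07981633059887708 -0.3983398459035709 0.22824962286634876 ang 175.26978
-0.15 0.5707451777355342 0.5964876661488562
-0.1 0.5677107171827882 0.5924773649161852
0 0.5595370952439752 0.5835217547448975
0.1 0.5500724176295839 0.577187065667534
0.2 0.5406996344851274 0.5681528207116713
stop 341 [0.49511603 0.04643285 0.10142005] [0.62435421 0.11892602 0.17381141]
```

```bash
python3 - <<'E'
import cv2,numpy as np
a=cv2.imread('pics/top1z.png');b=cv2.imread('pics/side1z.png');print(a.shape,b.shape)
E
```

```text
(400, 400, 3) (520, 520, 3)
```

View pics/top1z.png

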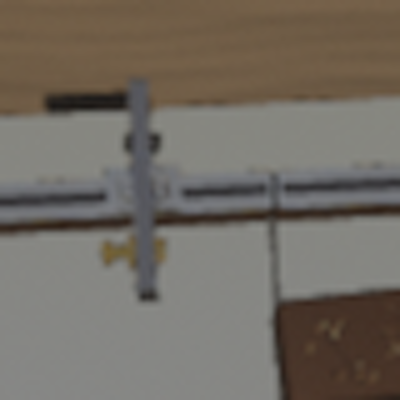

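View pics/side1z.png

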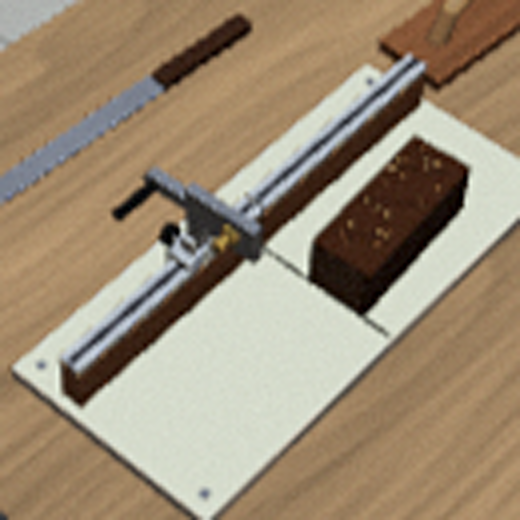

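Zoomed, the peg shows at top px (229-245,190) and side px (232,179), beyond the fence. The plate lies around top px (248,186-229) and the brass screw at (248,220). Now the stop's geometry in the guide frame.

```bash
cat >> h.py <<'E'
PSI=np.radians(4.75)
O=np.array([0.521,-0.0245,0.0])
RG=np.array([[np.cos(PSI),-np.sin(PSI),0],[np.sin(PSI),np.cos(PSI),0],[0,0,1]])
def g(P): return (np.asarray(P)-O)@RG      # world->guide
def w(P): return np.asarray(P)@RG.T+O      # guide->world
E
python3 - <<'E'
from fit import *
for c in ('top','side'):
    im=cv2.cvtColor(cv2.imread(f'pics/{c}1.png'),cv2.COLOR_BGR2RGB); d=np.load(c+'0.npy'); P=pts(c,d); P[d==0]=9; G=g(P)
    hsv=cv2.cvtColor(im,cv2.COLOR_RGB2HSV)
    # slot: dark px on the board
    b=(abs(G[...,2]-.02)<.006)&(abs(G[...,0]+.03)<.05)&(abs(G[...,1])<.02)
    s=b&(hsv[...,2]<120); print(c,'slot',np.median(G[s],0),s.sum())
    e=(abs(G[...,2]-.02)<.004)&(abs(G[...,0]+.05)<.05)
    print('board y ext',G[e&(abs(G[...,1])<.27)][:,1].min(),G[e&(abs(G[...,1])<.27)][:,1].max())
    e=(abs(G[...,2]-.02)<.004)&(abs(G[...,1]-.2)<.04)
    print('board x ext',G[e][:,0].min(),G[e][:,0].max())
    ra=(abs(G[...,2]-.08)<.004)&(abs(G[...,1])<.25)&((G[...,1]<-.1)|(G[...,1]>.15))&(abs(G[...,0]-.052)<.03)
    for lo,hi in((-.25,-.1),(.15,.25)):
        q=G[ra&(G[...,1]>lo)&(G[...,1]<hi)]; print('rail x',q[:,0].min(),q[:,0].max(),np.median(q[:,0]))
    st=(G[...,2]>.1)&(abs(G[...,1]-.08)<.09)&(abs(G[...,0]-.05)<.12)
    for nm,m in(('black',st&(hsv[...,2]<60)),('brass',st&(hsv[...,1]>110)&(hsv[...,2]>90)),('grey',st&(hsv[...,1]<60)&(hsv[...,2]>80))):
        q=G[m]
        if len(q): print(nm,len(q),'min',q.min(0).round(4),'med',np.median(q,0).round(4),'max',q.max(0).round(4))
    m=st&(hsv[...,2]<60)
    ys,xs=np.nonzero(m)
    for a,bb in zip(ys,xs):print((bb,a),G[a,bb].round(3),end=' ')
    print()
E
```

```text
top slot [-0.02298981  0.00210599  0.01963909] 48
board y ext -0.2609420709162028 0.25696354408895483
board x ext -0.46624333297916243 0.12200886640624246
rail x 0.04107219528605539 0.06596747243072695 0.0535321347944044
rail x 0.042066663624680034 0.06643257982356014 0.05361051081830771
black 52 min [-0.0178  0.0737  0.1323] med [0.0988 0.1087 0.1466] max [0.1039 0.1329 0.1551]
brass 8 min [0.0048 0.0919 0.1484] med [0.0077 0.1006 0.1535] max [0.0113 0.1036 0.1585]
grey 199 min [-0.0176  0.0666  0.1003] med [0.0483 0.08   0.1642] max [0.1097 0.1004 0.1768]
(np.int64(230), np.int64(189)) [0.104 0.133 0.147] (np.int64(231), np.int64(189)) [0.102 0.129 0.154] (np.int64(232), np.int64(189)) [0.104 0.127 0.144] (np.int64(233), np.int64(189)) [0.104 0.124 0.143] (np.int64(234), np.int64(189)) [0.102 0.121 0.15 ] (np.int64(235), np.int64(189)) [0.102 0.117 0.152] (np.int64(236), np.int64(189)) [0.103 0.115 0.145] (np.int64(237), np.int64(189)) [0.102 0.112 0.151] (np.int64(238), np.int64(189)) [0.102 0.109 0.149] (np.int64(239), np.int64(189)) [0.102 0.106 0.147] (np.int64(240), np.int64(1
[... 9637 characters left out ...]
] (np.int64(259), np.int64(192)) [0.003 0.081 0.126] (np.int64(260), np.int64(192)) [-0.003  0.083  0.133] (np.int64(261), np.int64(192)) [-0.01   0.087  0.143] (np.int64(262), np.int64(192)) [-0.013  0.085  0.144] (np.int64(263), np.int64(192)) [-0.019  0.086  0.15 ] (np.int64(264), np.int64(192)) [-0.019  0.081  0.144] (np.int64(260), np.int64(193)) [-0.006  0.087  0.133] (np.int64(261), np.int64(193)) [-0.009  0.085  0.134] (np.int64(262), np.int64(193)) [-0.012  0.083  0.135] (np.int64(263), np.int64(193)) [-0.018  0.086  0.143] (np.int64(264), np.int64(193)) [-0.018  0.079  0.137] (np.int64(262), np.int64(194)) [-0.014  0.086  0.134] (np.int64(263), np.int64(194)) [-0.018  0.085  0.137]
```

```bash
sed -i 's/O=np.array(\[0.521,/O=np.array([0.522,/' h.py; cat > plan.py <<'E'
import sys
from h import *
from scipy.spatial.transform import Rotation as Rn
def st(v=True):
    s=monitor.observe(); R=Rn.from_rotvec(s['ee_rot']).as_matrix()
    G=g(s['position']); yaw=np.degrees(np.arctan2(*(RG.T@R[:,1])[[1,0]]))
    f=RG.T@s['force']
    if v: print('t %.2f'%s['clock'],'guide mm',(G*1000).round(1),'jaw ang %.1f'%yaw,'tilt %.2f'%np.degrees(np.arccos(-R[2,2])),'F',f.round(2),'w',round(s['width'],3), 'q7 %.2f'%s['joints'][6])
    return s,R,G,yaw
if __name__=='__main__':
    s,R,G,yaw=st()
    if len(sys.argv)>1:
        T=np.array(eval(sys.argv[1]))/1000; ang=float(sys.argv[2])
        tot=(ang-yaw+180)%360-180
        D=RG@(T-G); n=max(1,int(np.ceil(max(np.linalg.norm(D)/.048,abs(tot)/8.4))))
        if len(sys.argv)>3: n=int(sys.argv[3])
        for i in range(n):
            print([(R.T@(D/n)*100).round(2).tolist(),round(-tot/n,2),0])
            R=R@Rn.from_rotvec([0,0,np.radians(-tot/n)]).as_matrix()
E
python3 plan.py '[100,118.5,226]' 0
```

```text
t 1.10 guide mm [-347.4 -533.6  226.7] jaw ang -74.1 tilt 0.00 F [-0.15 -0.13 -0.24] w 1.003 q7 -0.08
[[3.58, -2.97, 0.0], np.float64(-4.36), 0]
[[3.8, -2.69, 0.0], np.float64(-4.36), 0]
[[3.99, -2.39, 0.0], np.float64(-4.36), 0]
[[4.16, -2.08, 0.0], np.float64(-4.36), 0]
[[4.31, -1.76, 0.0], np.float64(-4.36), 0]
[[4.43, -1.43, 0.0], np.float64(-4.36), 0]
[[4.52, -1.09, 0.0], np.float64(-4.36), 0]
[[4.59, -0.74, 0.0], np.float64(-4.36), 0]
[[4.64, -0.39, 0.0], np.float64(-4.36), 0]
[[4.65, -0.04, 0.0], np.float64(-4.36), 0]
[[4.64, 0.32, 0.0], np.float64(-4.36), 0]
[[4.6, 0.67, 0.0], np.float64(-4.36), 0]
[[4.54, 1.02, 0.0], np.float64(-4.36), 0]
[[4.45, 1.36, 0.0], np.float64(-4.36), 0]
[[4.33, 1.69, 0.0], np.float64(-4.36), 0]
[[4.19, 2.02, 0.0], np.float64(-4.36), 0]
[[4.02, 2.33, 0.0], np.float64(-4.36), 0]
```

```bash
python3 -m crank '[[[3.6,-3.0,-0.5],-4.4,0],[[3.8,-2.7,-0.5],-4.4,0],[[4.0,-2.4,0],-4.4,0],[[4.2,-2.1,0],-4.4,0],[[4.3,-1.8,0],-4.4,0]]'; python3 -m crank '[[[4.4,-1.4,0],-4.4,0],[[4.5,-1.1,0],-4.4,0],[[4.6,-0.7,0],-4.4,0],[[4.6,-0.4,0],-4.4,0],[[4.6,0,0],-4.4,0]]';python3 plan.py '[100,118.5,226]' 0
```

```text
clock: 1.6
position: [0.3359, -0.3799, 0.237]
ee_rot: [2.924, 1.146, 0.0]
force: [0.6, -0.1, 1.1]
width: 1.0
clock: 2.1
position: [0.4499, -0.1789, 0.2371]
ee_rot: [2.652, 1.682, 0.001]
force: [1.7, -0.4, 0.1]
width: 0.999
t 2.10 guide mm [ -84.6 -147.9  237.1] jaw ang -30.0 tilt 0.05 F [ 1.65 -0.55  0.07] w 0.999 q7 -0.26
[[4.61, 0.38, 0.16], np.float64(-4.28), 0]
[[4.57, 0.73, 0.16], np.float64(-4.28), 0]
[[4.51, 1.07, 0.16], np.float64(-4.28), 0]
[[4.41, 1.4, 0.16], np.float64(-4.28), 0]
[[4.3, 1.72, 0.16], np.float64(-4.28), 0]
[[4.16, 2.04, 0.16], np.float64(-4.28), 0]
[[3.99, 2.35, 0.16], np.float64(-4.28), 0]
```

```bash
python3 -m crank '[[[4.6,0.4,0],-4.3,0],[[4.6,0.7,0],-4.3,0],[[4.5,1.1,0],-4.3,0],[[4.4,1.4,0],-4.3,0],[[4.3,1.7,0],-4.3,0]]'; python3 -m crank '[[[4.1,2.0,0],-4.3,0],[[2.0,1.2,0],-3,0],[[0,0,0],0,0]]';python3 plan.py '[100,118.5,226]' 0
```

```text
clock: 2.6
position: [0.5662, 0.0212, 0.2369]
ee_rot: [2.292, 2.147, 0.0]
force: [1.3, -0.9, -0.4]
width: 1.002
clock: 2.9
position: [0.6007, 0.0839, 0.2365]
ee_rot: [-2.146, -2.292, -0.003]
force: [-0.1, -0.6, 0.1]
width: 1.004
t 2.90 guide mm [ 87.4 101.5 236.5] jaw ang -1.0 tilt 0.16 F [-0.16 -0.59  0.14] w 1.004 q7 -0.37
[[1.72, 1.23, 1.05], np.float64(-0.96), 0]
```

```bash
python3 -m crank '[[[1.7,1.2,1],-1,140],[[0,0,3],0,140],[[0,0,3],0,140],[[0,0,0],0,140]]'; python3 plan.py '[100,118.5,130]' 0; python3 - <<'E'
from fit import *
C=clouds('2')
x,y,w_,h=180,130,120,110
a=cv2.resize(C['side'][0][y:y+h,x:x+w_],None,fx=5,fy=5,interpolation=cv2.INTER_CUBIC); save('side2z.png',a)
E
```

```text
clock: 3.3
position: [0.6083, 0.0947, 0.1629]
ee_rot: [-2.134, -2.301, 0.01]
force: [-0.3, -1.0, 0.0]
width: 0.702
t 3.30 guide mm [ 95.9 111.6 162.9] jaw ang -0.4 tilt 0.42 F [-0.35 -0.94  0.03] w 0.702 q7 -0.42
[[0.7, 0.43, 3.29], np.float64(-0.43), 0]
```

View pics/side2z.png

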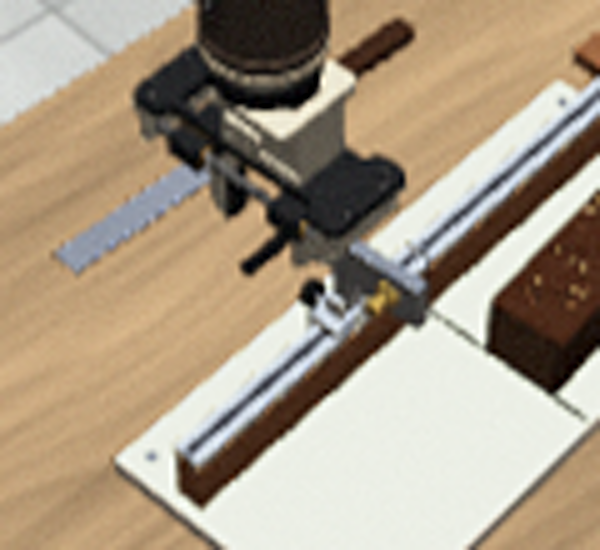

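The zoom shows the peg (zoom 265,252) lying between the two fingers and the plate at (370,275) clear of them. I'll lower and close softly.

```bash
python3 -m crank '[[[0,0,0],0,140]]'; python3 plan.py '[100,118.5,130]' 0
```

```text
clock: 3.5
position: [0.6118, 0.0968, 0.1686]
ee_rot: [2.134, 2.303, 0.003]
force: [0.7, 0.1, 0.5]
width: 0.529
t 3.50 guide mm [ 99.6 113.4 168.6] jaw ang -0.4 tilt 0.14 F [0.72 0.03 0.52] w 0.529 q7 -0.42
[[0.51, 0.03, 3.86], np.float64(-0.4), 0]
```

```bash
python3 -m crank '[[[0.5,0,1.5],0,140],[[0,0,1.3],0,140],[[0,0,1],0,140],[[0,0,0],0,140],[[0,0,0],0,140]]'; python3 plan.py '[100,118.5,130]' 0
```

```text
clock: 4.0
position: [0.6104, 0.1019, 0.1283]
ee_rot: [-2.134, -2.305, 0.001]
force: [0.1, 0.1, 0.7]
width: 0.453
t 4.00 guide mm [ 98.5 118.6 128.3] jaw ang -0.3 tilt 0.05 F [0.12 0.07 0.67] w 0.453 q7 -0.45
[[-0.01, 0.15, -0.17], np.float64(-0.34), 0]
```

```bash
python3 -m crank '[[[0,0.1,0],0,200],[[0,0,0],0,235],[[0,0,0],0,235],[[0,0,0],0,235],[[0,0,0],0,235]]' 10; python3 -m crank '[[[0,0,0],0,240],[[0,0,0],0,240]]'; python3 plan.py
```

```text
clock: 4.5
position: [0.6125, 0.1021, 0.1293]
ee_rot: [2.134, 2.304, 0.003]
force: [2.5, 0.4, 1.3]
width: 0.127
clock: 4.7
position: [0.6124, 0.1022, 0.1292]
ee_rot: [2.134, 2.304, 0.002]
force: [3.9, 0.1, 2.6]
width: 0.129
t 4.70 guide mm [100.6 118.8 129.2] jaw ang -0.3 tilt 0.10 F [ 3.85 -0.26  2.63] w 0.129 q7 -0.45
```

```bash
python3 -m crank '[[[0,-0.65,-0.62],0,240],[[0,-0.72,-0.53],0,240],[[0,-0.79,-0.42],0,240],[[0,0,0],0,240]]'; python3 plan.py
```

```text
clock: 5.1
position: [0.5914, 0.1007, 0.1465]
ee_rot: [2.132, 2.303, 0.006]
force: [2.0, -1.5, 10.8]
width: 0.124
t 5.10 guide mm [ 79.5 119.  146.5] jaw ang -0.3 tilt 0.26 F [ 1.84 -1.62 10.77] w 0.124 q7 -0.45
```

```bash
python3 -m crank '[[[0,0,0],0,240],[[0,0,0],0,240]]'; python3 plan.py; python3 - <<'E'
from fit import *
C=clouds('3')
x,y,w_,h=180,130,120,110
a=cv2.resize(C['side'][0][y:y+h,x:x+w_],None,fx=5,fy=5,interpolation=cv2.INTER_CUBIC); save('side3z.png',a)
E
```

```text
clock: 5.3
position: [0.5915, 0.1007, 0.1463]
ee_rot: [2.133, 2.303, 0.005]
force: [3.0, -1.1, 12.6]
width: 0.121
t 5.30 guide mm [ 79.7 119.  146.3] jaw ang -0.4 tilt 0.23 F [ 2.9  -1.35 12.64] w 0.121 q7 -0.45
```

View pics/side3z.png

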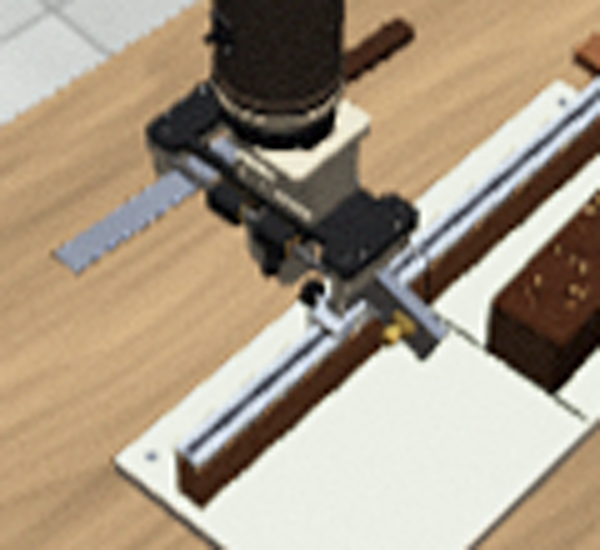

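The blade has tipped toward down (zoom 415,310) and the peg is still held. The hand sits slightly low on the arc (Fz +12), so I'll correct upward.

```bash
python3 -m crank '[[[0,0,-0.15],0,240],[[0,0,0],0,240]]' 8; python3 plan.py;  python3 -m crank '[[[0,-0.84,-0.33],0,240],[[0,-0.87,-0.2],0,240],[[0,0,0],0,240]]';python3 plan.py
```

```text
clock: 5.6
position: [0.5908, 0.1006, 0.1468]
ee_rot: [2.134, 2.304, 0.003]
force: [3.4, 0.4, 7.7]
width: 0.124
t 5.60 guide mm [ 79.  119.  146.8] jaw ang -0.3 tilt 0.12 F [3.43 0.11 7.68] w 0.124 q7 -0.45
clock: 5.9
position: [0.572, 0.0992, 0.1517]
ee_rot: [-2.134, -2.306, 0.001]
force: [-1.1, 1.2, 9.4]
width: 0.127
t 5.90 guide mm [ 60.1 119.1 151.7] jaw ang -0.3 tilt 0.02 F [-1.    1.29  9.37] w 0.127 q7 -0.45
```

```bash
python3 -m crank '[[[0,-0.89,-0.15],0,240],[[0,-0.89,0.06],0,240],[[0,-0.87,0.15],0,240],[[0,0,0],0,240]]';python3 plan.py
```

```text
clock: 6.3
position: [0.544, 0.0968, 0.1499]
ee_rot: [-2.132, -2.305, 0.004]
force: [-4.6, 0.9, 1.0]
width: 0.129
t 6.30 guide mm [ 32.  119.1 149.9] jaw ang -0.3 tilt 0.19 F [-4.52  1.29  0.96] w 0.129 q7 -0.45
```

```bash
python3 -m crank '[[[0,-0.84,0.3],0,240],[[0,-0.79,0.42],0,240],[[0,0,0],0,240]]';python3 plan.py
```

```text
clock: 6.6
position: [0.5284, 0.0956, 0.1424]
ee_rot: [-2.133, -2.305, 0.003]
force: [-1.3, 1.7, -3.4]
width: 0.126
t 6.60 guide mm [ 16.4 119.1 142.4] jaw ang -0.3 tilt 0.14 F [-1.14  1.83 -3.45] w 0.126 q7 -0.46
```

```bash
python3 -m crank '[[[0,-0.6,0.6],0,240],[[0,-0.3,0.4],0,240],[[0,0,0],0,240]]';python3 plan.py; python3 -m crank '[[[0,-0.2,0.25],0,240],[[0,0,0],0,240]]';python3 plan.py
```

```text
clock: 6.9
position: [0.5204, 0.0951, 0.1332]
ee_rot: [-2.134, -2.305, 0.002]
force: [-1.7, 1.6, 3.4]
width: 0.128
t 6.90 guide mm [  8.3 119.4 133.2] jaw ang -0.3 tilt 0.06 F [-1.53  1.69  3.39] w 0.128 q7 -0.48
clock: 7.1
position: [0.5203, 0.0954, 0.1317]
ee_rot: [2.133, 2.304, 0.003]
force: [0.9, 0.5, 7.8]
width: 0.127
t 7.10 guide mm [  8.2 119.6 131.7] jaw ang -0.3 tilt 0.14 F [0.95 0.44 7.8 ] w 0.127 q7 -0.48
```

```bash
python3 -m crank '[[[0,-0.2,0.2],0,240],[[0,0,0],0,240]]' 12;python3 plan.py; python3 - <<'E'
from fit import *
C=clouds('4')
x,y,w_,h=180,130,120,110
a=cv2.resize(C['side'][0][y:y+h,x:x+w_],None,fx=5,fy=5,interpolation=cv2.INTER_CUBIC); save('side4z.png',a)
E
```

```text
clock: 7.3
position: [0.5201, 0.0956, 0.1309]
ee_rot: [2.132, 2.302, 0.008]
force: [2.5, 0.8, 15.7]
width: 0.125
t 7.30 guide mm [  8.  119.8 130.9] jaw ang -0.4 tilt 0.35 F [ 2.61  0.63 15.75] w 0.125 q7 -0.48
```

View pics/side4z.png

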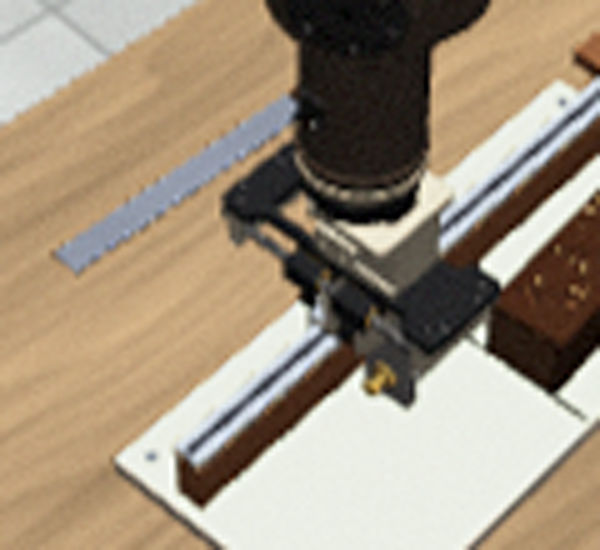

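The blade now hangs vertical with the screw at zoom (380,378), and resistance rose to 15 N at the end, so it looks seated. Releasing and verifying.

```bash
python3 -m crank '[[[0,0,-0.1],0,150],[[0,0,0],0,130],[[0,0,0],0,100],[[0,0,0],0,100]]';python3 -m crank '[[[0,0,-2],0,100],[[0,0,-4],0,100],[[0,-4.8,-3],0,100],[[-4,-2,0],-8,100],[[-4,-2,0],-8,100]]'; python3 -m crank '[[[-3.5,-3,0],-8,50],[[-3.5,-3,0],-8,50],[[-3.5,-3,0],-8,50]]'; python3 plan.py
cat > stopchk.py <<'E'
from fit import *
import sys
C=clouds(sys.argv[1])
for c in ('top','side'):
    im,d,P=C[c]; G=g(np.nan_to_num(P,nan=9)); hsv=cv2.cvtColor(im,cv2.COLOR_RGB2HSV)
    z=(abs(G[...,1]-.11)<.04)&(abs(G[...,0]-.05)<.09)&(G[...,2]<.19)&(G[...,2]>.11)
    q=G[z&(hsv[...,2]<75)&(G[...,1]>.092)]
    if len(q):
        m=np.median(q,0); print(c,'peg px',len(q),m.round(4),'ymin/max',q[:,1].min().round(4),q[:,1].max().round(4),'zmax %.4f'%np.percentile(q[:,2],95))
    z=(abs(G[...,1]-.08)<.03)&(abs(G[...,0]-.01)<.026)&(G[...,2]<.16)&(G[...,2]>.025)
    q=G[z]; print(' stop infront of fence: n',len(q),'x',np.percentile(q[:,0],[5,95]).round(4),'y',np.percentile(q[:,1],[5,50,95]).round(4),'z',np.percentile(q[:,2],[2,98]).round(4))
    br=z&(hsv[...,1]>110)&(hsv[...,2]>90)&(hsv[...,0]<35)
    q=G[br]
    if len(q): print(' brass',len(q),np.percentile(q,[5,50,95],axis=0).round(4).tolist())
x,y,w_,h=180,130,120,110
a=cv2.resize(C['side'][0][y:y+h,x:x+w_],None,fx=5,fy=5,interpolation=cv2.INTER_CUBIC)
b=cv2.resize(C['top'][0][170:270,230:350],None,fx=5,fy=5,interpolation=cv2.INTER_CUBIC)
save('side'+sys.argv[1]+'z.png',a); save('top'+sys.argv[1]+'z.png',b)
E
python3 stopchk.py 5
```

```text
clock: 7.8
position: [0.5166, 0.0945, 0.1293]
ee_rot: [-2.134, -2.305, 0.002]
force: [-0.6, 0.7, -0.2]
width: 0.423
clock: 8.3
position: [0.4477, 0.0128, 0.2171]
ee_rot: [1.806, 2.569, 0.0]
force: [1.5, -0.2, -0.4]
width: 0.602
clock: 8.6
position: [0.4185, -0.106, 0.2163]
ee_rot: [-1.31, -2.855, 0.001]
force: [1.0, -0.4, 0.1]
width: 0.788
t 8.60 guide mm [-109.9  -72.7  216.3] jaw ang 35.9 tilt 0.05 F [ 1.01 -0.49  0.05] w 0.788 q7 0.70
top peg px 47 [0.0057 0.1124 0.1493] ymin/max 0.0922 0.1333 zmax 0.1537
 stop infront of fence: n 143 x [-0.0127  0.0295] y [0.07   0.0834 0.1066] z [0.0261 0.1583]
 brass 8 [[0.0029, 0.0795, 0.0554], [0.0069, 0.0995, 0.0584], [0.0091, 0.1043, 0.0596]]
side peg px 36 [0.005  0.1148 0.1481] ymin/max 0.0921 0.1363 zmax 0.1551
 stop infront of fence: n 238 x [-0.0129  0.0235] y [0.0742 0.085  0.1037] z [0.027  0.1567]
 brass 19 [[-0.0013, 0.0863, 0.0503], [0.0047, 0.0911, 0.0586], [0.0102, 0.105, 0.0614]]
```

View pics/side5z.png

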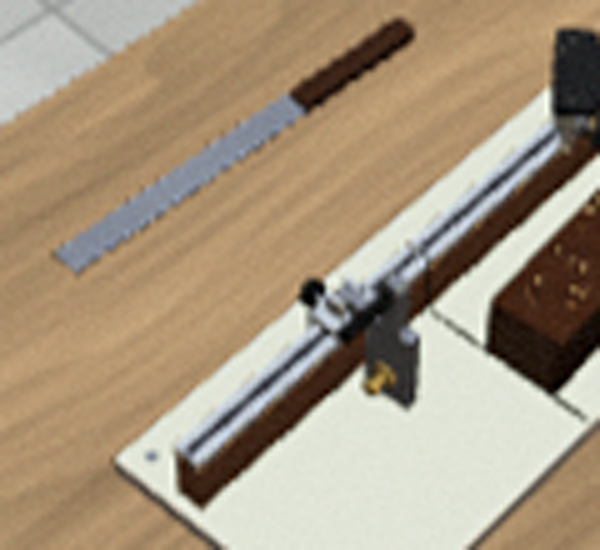

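View pics/top5z.png

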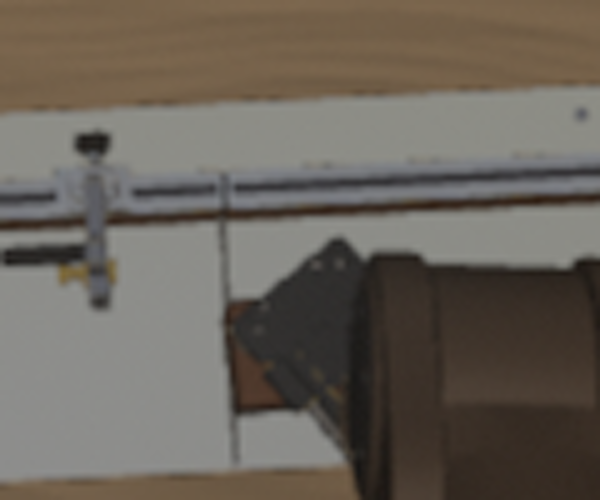

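The stop is fully down: the lower edge is at z≈27 mm and the peg sits at guide (5.5, ·, 145), near the predicted (7, ·, 145). The black thumb screw and carriage look unmoved. Next I turn the jaws along the fence, open, and push the loaf squarely to the fence.

```bash
python3 -m crank '[[[0,0,0],-8,0],[[0,0,0],-8,0],[[0,0,0],-8,0],[[0,0,0],-8,0],[[0,0,0],-8,0]]'; python3 -m crank '[[[0,0,0],-8,0],[[0,0,0],-6,0],[[0,0,0],0,0],[[0,0,0],0,0]]'; python3 plan.py '[-112,-83,216]' 90; python3 - <<'E'
from h import *
print(g([.4826,-.1102,0]))
E
```

```text
clock: 9.2
position: [0.4197, -0.1042, 0.2162]
ee_rot: [-0.256, -3.13, -0.001]
force: [1.2, -0.4, 1.1]
width: 0.998
clock: 9.6
position: [0.4198, -0.1044, 0.2163]
ee_rot: [0.114, -3.139, -0.001]
force: [0.8, 0.3, 0.6]
width: 1.002
t 9.60 guide mm [-108.5  -71.2  216.3] jaw ang 89.4 tilt 0.04 F [0.85 0.19 0.61] w 1.002 q7 1.59
[[0.34, -1.18, 0.03], np.float64(-0.58), 0]
[-0.04636134 -0.08214302  0.        ]
```

```bash
python3 -m crank '[[[0.4,-1.2,3.6],-0.6,0],[[0,0,4],0,0],[[0,0,4],0,0],[[0,0,3.5],0,0],[[0,0,2.2],0,0]]'; python3 -m crank '[[[0,0,0.3],0,0],[[0,0,0],0,0]]'; python3 plan.py '[-90,-83,40]' 90
```

```text
clock: 10.1
position: [0.4156, -0.1166, 0.0412]
ee_rot: [0.131, -3.136, -0.002]
force: [0.4, -0.7, -0.2]
width: 1.001
clock: 10.3
position: [0.4168, -0.1167, 0.0405]
ee_rot: [0.134, -3.138, -0.001]
force: [0.4, -0.4, -0.1]
width: 1.0
t 10.30 guide mm [-112.5  -83.1   40.5] jaw ang 90.2 tilt 0.06 F [ 0.39 -0.41 -0.05] w 1.0 q7 1.34
[[-2.25, 0.01, 0.05], np.float64(0.16), 0]
```

```bash
python3 -m crank '[[[-1,0,0],0,0],[[-0.8,0,0],0,0],[[-0.8,0,0],0,0],[[-0.8,0,0],0,0],[[-0.8,0,0],0,0]]'; python3 plan.py; python3 -m crank '[[[-0.8,0,0],0,0],[[-0.8,0,0],0,0],[[-0.4,0,0],0,0],[[0,0,0],0,0]]'; python3 plan.py
```

```text
clock: 10.8
position: [0.4568, -0.114, 0.0408]
ee_rot: [0.134, -3.134, 0.002]
force: [-12.0, -0.2, 10.0]
width: 1.002
t 10.80 guide mm [-72.4 -83.8  40.8] jaw ang 90.2 tilt 0.27 F [-11.98   0.8    9.99] w 1.002 q7 1.33
clock: 11.2
position: [0.479, -0.112, 0.0409]
ee_rot: [0.135, -3.138, 0.001]
force: [-2.0, -1.2, -0.6]
width: 0.996
t 11.20 guide mm [-50.1 -83.6  40.9] jaw ang 90.2 tilt 0.03 F [-2.07 -1.04 -0.56] w 0.996 q7 1.33
```

```bash
python3 -m crank '[[[-0.4,0,0],0,0],[[-0.3,0,0],0,0],[[-0.2,0,0],0,0],[[0,0,0],0,0]]'; python3 plan.py; python3 -m crank '[[[-0.2,0,0],0,0],[[0,0,0],0,0]]'; python3 plan.py
```

```text
clock: 11.6
position: [0.4868, -0.1113, 0.0407]
ee_rot: [0.135, -3.137, 0.001]
force: [-4.8, -0.2, 2.3]
width: 1.0
t 11.60 guide mm [-42.3 -83.6  40.7] jaw ang 90.2 tilt 0.11 F [-4.81  0.21  2.33] w 1.0 q7 1.33
clock: 11.8
position: [0.4882, -0.1112, 0.0406]
ee_rot: [0.135, -3.136, 0.001]
force: [-8.0, -1.3, 4.9]
width: 1.005
t 11.80 guide mm [-40.9 -83.6  40.6] jaw ang 90.2 tilt 0.16 F [-8.06 -0.62  4.89] w 1.005 q7 1.33
```

```bash
python3 -m crank '[[[-0.2,0,0],0,0],[[0,0,0],0,0]]'; python3 plan.py; python3 -m crank '[[[-0.2,0,0],0,0],[[0,0,0],0,0]]'; python3 plan.py
cat > loafchk.py <<'E'
from fit import *
import sys
C=clouds(sys.argv[1])
for c in ('top','side'):
    im,d,P=C[c]; G=g(np.nan_to_num(P,nan=9))
    r=masks_of('loaf',c)
    if not r: continue
    m=r[0]['region']; t=G[m]; t=t[(abs(t[:,2]-.086)<.004)]
    if len(t)>50: print(c,len(t),cv2.minAreaRect((t[:,:2]*1000).astype(np.float32)),'min',t.min(0).round(4),'max',t.max(0).round(4))
x,y,w_,h=200,130,140,110
a=cv2.resize(C['side'][0][y:y+h,x:x+w_],None,fx=5,fy=5,interpolation=cv2.INTER_CUBIC)
b=cv2.resize(C['top'][0][170:270,230:350],None,fx=5,fy=5,interpolation=cv2.INTER_CUBIC)
save('side'+sys.argv[1]+'z.png',a); save('top'+sys.argv[1]+'z.png',b)
E
python3 loafchk.py 6
```

```text
clock: 12.0
position: [0.4902, -0.111, 0.0406]
ee_rot: [0.135, -3.136, 0.001]
force: [-7.3, -1.0, 3.2]
width: 1.003
t 12.00 guide mm [-38.8 -83.6  40.6] jaw ang 90.2 tilt 0.16 F [-7.33 -0.36  3.19] w 1.003 q7 1.33
clock: 12.2
position: [0.4905, -0.111, 0.0405]
ee_rot: [0.134, -3.133, 0.002]
force: [-13.9, -0.5, 10.5]
width: 0.999
t 12.20 guide mm [-38.6 -83.6  40.5] jaw ang 90.2 tilt 0.34 F [-13.87   0.6   10.51] w 0.999 q7 1.33
top 189 ((6.930658340454102, -26.64337158203125), (55.488346099853516, 62.12236785888672), 86.74468994140625) min [-0.0256 -0.0543  0.082 ] max [0.039  0.0002 0.09  ]
side 162 ((5.389919281005859, -63.31562805175781), (67.49195098876953, 136.28050231933594), 1.578927993774414) min [-0.0299 -0.1307  0.0821] max [0.0395 0.0051 0.0897]
```

View pics/side6z.png

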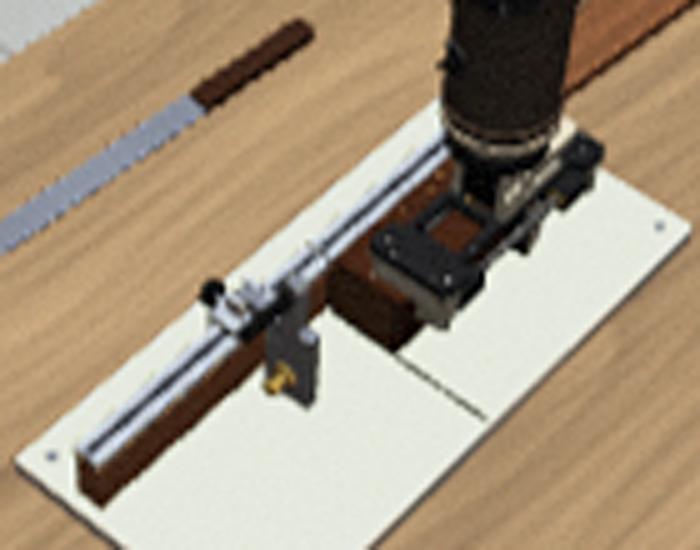

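The side view shows the loaf along the fence, its lead end near the knife slot (zoom 370,320), with the stop undisturbed. I'll back off, lift, turn, and go behind the tail.

```bash
python3 -m crank '[[[0.8,0,0],0,0],[[1.2,0,0],0,0],[[0,0,-3],0,120],[[0,0,-4],0,194],[[0,0,-4],8,194]]'; python3 plan.py '[5,-200,155]' 0; python3 loafchk.py 7
```

```text
clock: 12.9
position: [0.4731, -0.112, 0.1517]
ee_rot: [-0.084, -3.14, -0.001]
force: [0.1, -0.6, -0.6]
width: 0.79
t 12.90 guide mm [-55.9 -83.1 151.7] jaw ang 82.2 tilt 0.05 F [ 0.06 -0.59 -0.55] w 0.79 q7 1.36
[[-0.76, -1.07, -0.03], np.float64(8.22), 0]
[[-0.91, -0.95, -0.03], np.float64(8.22), 0]
[[-1.04, -0.82, -0.03], np.float64(8.22), 0]
[[-1.14, -0.66, -0.03], np.float64(8.22), 0]
[[-1.22, -0.49, -0.03], np.float64(8.22), 0]
[[-1.28, -0.31, -0.03], np.float64(8.22), 0]
[[-1.31, -0.12, -0.03], np.float64(8.22), 0]
[[-1.32, 0.07, -0.03], np.float64(8.22), 0]
[[-1.29, 0.25, -0.03], np.float64(8.22), 0]
[[-1.24, 0.44, -0.03], np.float64(8.22), 0]
top 179 ((23.804546356201172, -36.96790313720703), (68.31036376953125, 34.47541809082031), 85.68992614746094) min [ 0.0041 -0.0716  0.0822] max [ 0.0395 -0.0025  0.0899]
side 305 ((4.546817779541016, -80.17639923095703), (167.15480041503906, 67.60411071777344), 89.8117904663086) min [-0.0292 -0.1637  0.082 ] max [0.0386 0.0035 0.0899]
```

```bash
python3 -m crank '[[[-0.8,-1.1,0],8,194],[[-0.9,-1.0,0],8,194],[[-1.0,-0.8,0],8,194],[[-1.1,-0.7,0],8,194],[[-1.2,-0.5,0],8,194]]'; python3 -m crank '[[[-1.3,-0.3,0],8,194],[[-1.3,-0.1,0],8,194],[[-1.3,0.1,0],8,194],[[-1.3,0.3,0],8,194],[[-1.2,0.4,0],8,194]]';python3 -m crank '[[[0,0,0],2.2,194],[[0,0,0],0,194]]'; python3 plan.py '[5,-200,155]' 0
```

```text
clock: 13.6
position: [0.5077, -0.1686, 0.149]
ee_rot: [-1.158, -2.918, 0.001]
force: [1.0, -1.1, 0.4]
width: 0.244
clock: 14.1
position: [0.545, -0.2223, 0.1488]
ee_rot: [-2.087, -2.346, 0.002]
force: [-0.1, -0.9, -0.5]
width: 0.238
clock: 14.3
position: [0.5448, -0.222, 0.1489]
ee_rot: [-2.126, -2.311, 0.002]
force: [-0.5, 0.9, 0.3]
width: 0.241
t 14.30 guide mm [   6.4 -198.7  148.9] jaw ang 0.0 tilt 0.13 F [-0.43  0.92  0.33] w 0.241 q7 0.25
[[-0.13, -0.14, -0.61], np.float64(0.02), 0]
```

```bash
python3 -m crank '[[[0,-0.2,3],0,194],[[0,0,4],0,194],[[0,0,3],0,194],[[0,0,0.9],0,194],[[0,0,0],0,194]]'; python3 -m crank '[[[0,0,0],0,194]]'; python3 plan.py; python3 -m crank '[[[0.8,0,0],0,194],[[0.6,0,0],0,194],[[0.5,0,0],0,194],[[0,0,0],0,194]]'; python3 plan.py
```

```text
clock: 14.8
position: [0.5423, -0.2215, 0.04]
ee_rot: [-2.123, -2.311, 0.002]
force: [-0.5, 0.9, 1.0]
width: 0.239
clock: 14.9
position: [0.5443, -0.2221, 0.0425]
ee_rot: [2.125, 2.312, 0.001]
force: [0.6, 0.1, -0.0]
width: 0.238
t 14.90 guide mm [   5.9 -198.8   42.5] jaw ang 0.1 tilt 0.07 F [ 0.63  0.03 -0.01] w 0.238 q7 0.21
clock: 15.3
position: [0.5426, -0.2028, 0.0424]
ee_rot: [2.125, 2.312, 0.001]
force: [0.5, -1.3, 0.6]
width: 0.237
t 15.30 guide mm [   5.8 -179.3   42.4] jaw ang 0.1 tilt 0.10 F [ 0.38 -1.38  0.64] w 0.237 q7 0.18
```

```bash
python3 -m crank '[[[0.4,0,0],0,194],[[0.5,0,0],0,194],[[0.5,0.05,0],0,194],[[0.5,0,0],0,194],[[0.5,0,0],0,194]]'; python3 plan.py; python3 -m crank '[[[0.5,0,0],0,194],[[0.5,0,0],0,194],[[0.5,0,0],0,194],[[0.5,0,0],0,194],[[0.3,0,0],0,194]]'; python3 plan.py;  python3 -m crank '[[[0,0,0],0,194]]'; python3 plan.py; python3 loafchk.py 8
```

```text
clock: 15.8
position: [0.5409, -0.182, 0.0423]
ee_rot: [2.128, 2.307, -0.002]
force: [-0.3, -9.0, 5.3]
width: 0.239
t 15.80 guide mm [   5.8 -158.5   42.3] jaw ang -0.1 tilt 0.20 F [-1.02 -8.93  5.25] w 0.239 q7 0.14
clock: 16.3
position: [0.539, -0.1587, 0.0423]
ee_rot: [2.128, 2.308, -0.002]
force: [-0.2, -9.6, 5.3]
width: 0.242
t 16.30 guide mm [   5.8 -135.2   42.3] jaw ang -0.1 tilt 0.18 F [-1.04 -9.5   5.29] w 0.242 q7 0.09
clock: 16.4
position: [0.5389, -0.1583, 0.0422]
ee_rot: [2.127, 2.308, -0.002]
force: [-1.5, -7.0, 5.9]
width: 0.241
t 16.40 guide mm [   5.8 -134.7   42.2] jaw ang -0.1 tilt 0.15 F [-2.04 -6.86  5.86] w 0.241 q7 0.09
top 899 ((6.521171569824219, -30.662078857421875), (154.13352966308594, 67.62068176269531), 89.82707214355469) min [-0.0273 -0.1078  0.082 ] max [0.0405 0.0463 0.09  ]
side 492 ((5.2306365966796875, -35.839515686035156), (168.26759338378906, 71.05855560302734), 89.74726104736328) min [-0.0305 -0.12    0.082 ] max [0.0405 0.0484 0.09  ]
```

View pics/side8z.png

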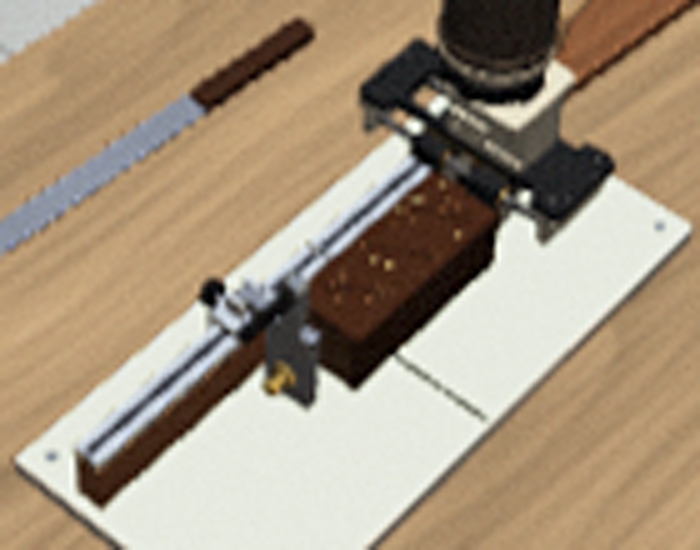

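View pics/top8z.png

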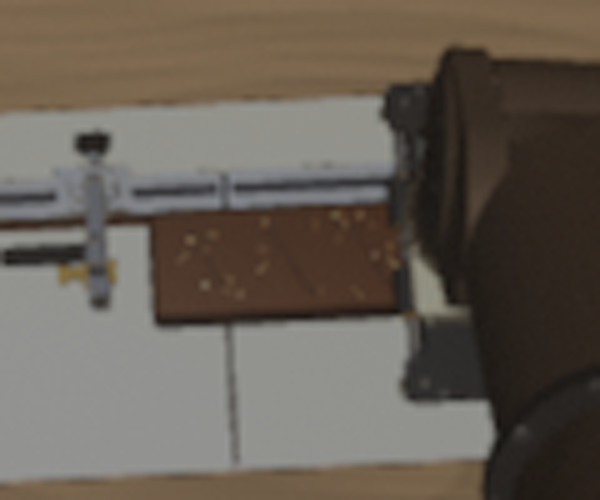

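The loaf is flush (0.2° off) with its end at y≈48 mm, and the sliding resistance is about 7–9 N. The screw head (top zoom 115,270) is about 15–20 mm further. I'll go slower from here.

```bash
python3 -m crank '[[[0.3,0,0],0,194],[[0.3,0,0],0,194],[[0.2,0,0],0,194]]'>/dev/null; python3 plan.py; python3 -m crank '[[[0.2,0,0],0,194]]' >/dev/null; python3 plan.py; python3 -m crank '[[[0.15,0,0],0,194]]'>/dev/null; python3 plan.py; 
```

```text
t 16.90 guide mm [   5.8 -127.2   42.2] jaw ang -0.1 tilt 0.18 F [-0.34 -8.65  4.22] w 0.241 q7 0.08
t 17.00 guide mm [   5.9 -125.4   42.2] jaw ang -0.1 tilt 0.18 F [-0.3  -8.97  5.43] w 0.241 q7 0.08
t 17.10 guide mm [   5.9 -123.8   42.2] jaw ang -0.1 tilt 0.18 F [-0.56 -9.12  5.11] w 0.24 q7 0.07
```

```bash
for i in 1; do python3 -m crank '[[[0.1,0,0],0,194]]'>/dev/null; python3 plan.py; python3 -m crank '[[[0.1,0,0],0,194]]' >/dev/null; python3 plan.py; python3 -m crank '[[[0.1,0,0],0,194]]'>/dev/null; python3 plan.py; done
```

```text
t 17.20 guide mm [   5.9 -122.8   42.3] jaw ang -0.1 tilt 0.18 F [-1.27 -9.28  5.04] w 0.242 q7 0.07
t 17.30 guide mm [   5.8 -121.9   42.2] jaw ang -0.1 tilt 0.18 F [-1.32 -8.66  5.13] w 0.24 q7 0.07
t 17.40 guide mm [   5.9 -120.9   42.2] jaw ang -0.1 tilt 0.18 F [-1.73 -9.81  5.31] w 0.235 q7 0.07
```

```bash
python3 loafchk.py 9; python3 - <<'E'
from fit import *
im=cv2.cvtColor(cv2.imread('pics/top9.png'),cv2.COLOR_BGR2RGB); 
save('top9zz.png',cv2.resize(im[190:250,235:295],None,fx=9,fy=9,interpolation=cv2.INTER_CUBIC))
im=cv2.cvtColor(cv2.imread('pics/side9.png'),cv2.COLOR_BGR2RGB); 
save('side9zz.png',cv2.resize(im[170:230,235:295],None,fx=9,fy=9,interpolation=cv2.INTER_CUBIC))
E
```

```text
top 899 ((6.486179351806641, -15.428993225097656), (152.52301025390625, 67.56990051269531), 89.9532470703125) min [-0.0273 -0.0917  0.082 ] max [0.0403 0.0608 0.09  ]
side 460 ((4.943992614746094, -20.00609588623047), (168.806884765625, 70.47573852539062), 89.76502227783203) min [-0.0306 -0.1044  0.0821] max [0.0399 0.0645 0.09  ]
```

View pics/top9zz.png

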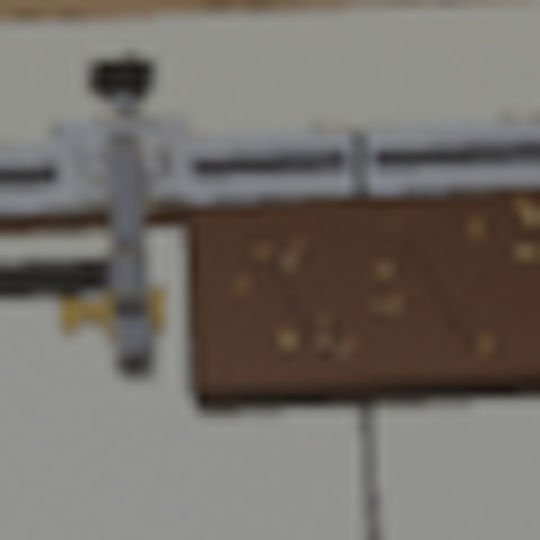

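View pics/side9zz.png

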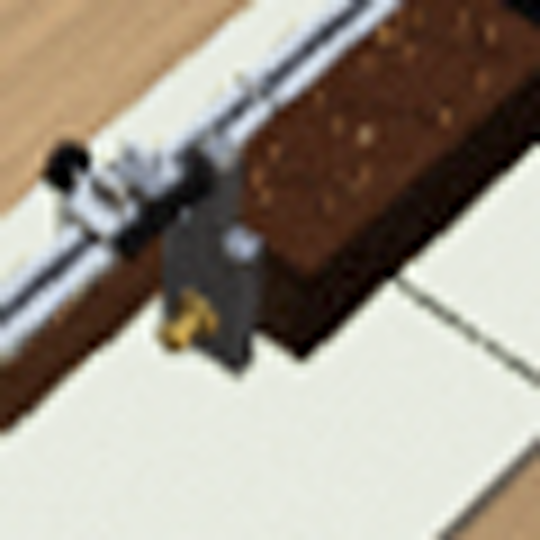

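```bash
python3 - <<'E'
from h import *
c=get_calibration('top'); R=np.array(c['R']);t=np.array(c['t'])
def atz(u,v,z):
    o=-R.T@t; d=R.T@np.array([(u-c['cx'])/c['fx'],(v-c['cy'])/c['fy'],1]); return g(o+d*(z-o[2])/d[2])
print('head',atz(235+163/9-.5,190+310/9-.5,.053)); print('plate edge',atz(235+150/9-.5,190+240/9-.5,.15),atz(235+150/9-.5,190+330/9-.5,.09))
print('loaf end top',atz(235+193/9-.5,190+300/9-.5,.086),'bottom',atz(235+200/9-.5,190+400/9-.5,.02))
E
```

```text
head [0.00629675 0.0708518  0.053     ]
plate edge [0.01736067 0.07342332 0.15      ] [-0.0049252   0.07539028  0.09      ]
loaf end top [0.00511704 0.06023306 0.086     ] bottom [-0.02262535  0.05935312  0.02      ]
```

By pixels the screw face is at y≈71 mm and the loaf end at ≈61 mm, so about 9–10 mm remain. Continuing slowly.

```bash
python3 -m crank '[[[0.15,0,0],0,194],[[0.15,0,0],0,194],[[0.15,0,0],0,194]]'>/dev/null; python3 plan.py; python3 -m crank '[[[0.1,0,0],0,194]]' >/dev/null; python3 plan.py; python3 -m crank '[[[0.1,0,0],0,194]]'>/dev/null; python3 plan.py
```

```text
t 17.90 guide mm [   5.9 -116.4   42.2] jaw ang -0.1 tilt 0.18 F [-1.17 -8.76  4.78] w 0.235 q7 0.06
t 18.00 guide mm [   5.9 -115.3   42.2] jaw ang -0.1 tilt 0.18 F [-0.56 -9.76  4.32] w 0.24 q7 0.06
t 18.10 guide mm [   5.9 -114.4   42.2] jaw ang -0.1 tilt 0.18 F [-1.23 -9.93  4.84] w 0.237 q7 0.06
```

```bash
python3 -m crank '[[[0.06,0,0],0,194]]'>/dev/null; python3 plan.py; python3 -m crank '[[[0.06,0,0],0,194]]' >/dev/null; python3 plan.py
```

```text
t 18.20 guide mm [   5.9 -113.7   42.2] jaw ang -0.1 tilt 0.18 F [ 0.46 -8.98  4.3 ] w 0.24 q7 0.06
t 18.30 guide mm [   5.9 -113.2   42.2] jaw ang -0.1 tilt 0.18 F [-0.84 -8.31  4.9 ] w 0.238 q7 0.06
```

```bash
python3 -m crank '[[[0.06,0,0],0,194]]'>/dev/null; python3 plan.py
```

```text
t 18.40 guide mm [   5.9 -113.    42.2] jaw ang -0.1 tilt 0.21 F [ -1.41 -12.01   4.44] w 0.242 q7 0.05
```

```bash
python3 -m crank '[[[0.02,0,0],0,194]]'>/dev/null; python3 plan.py;python3 -m crank '[[[0,0,0],0,194]]'>/dev/null; python3 plan.py
```

```text
t 18.50 guide mm [   5.9 -113.1   42.2] jaw ang -0.1 tilt 0.22 F [ -0.79 -11.71   3.98] w 0.237 q7 0.05
t 18.60 guide mm [   5.9 -113.    42.2] jaw ang -0.1 tilt 0.22 F [ -0.94 -11.05   5.93] w 0.24 q7 0.05
```

The hand stalled at y=-113.0 and the force stepped from 9 to 12 N, which means light contact with the screw. I'll check with the cameras, then back off.

```bash
python3 -m crank '[[[-0.1,0,0],0,194],[[-0.5,0,0],0,194],[[-1.5,0,0],0,194],[[0,0,0],0,194]]'>/dev/null; python3 plan.py; python3 loafchk.py 10; python3 - <<'E'
from fit import *
im=cv2.cvtColor(cv2.imread('pics/top10.png'),cv2.COLOR_BGR2RGB); 
save('top10zz.png',cv2.resize(im[190:250,235:295],None,fx=9,fy=9,interpolation=cv2.INTER_CUBIC))
im=cv2.cvtColor(cv2.imread('pics/side10.png'),cv2.COLOR_BGR2RGB); 
save('side10zz.png',cv2.resize(im[170:230,235:295],None,fx=9,fy=9,interpolation=cv2.INTER_CUBIC))
E
```

```text
t 19.00 guide mm [   5.3 -133.2   41.3] jaw ang -0.1 tilt 0.06 F [-0.32  0.28  0.14] w 0.238 q7 0.09
top 1019 ((6.385856628417969, -16.43438720703125), (169.1348419189453, 67.76285552978516), 89.69380950927734) min [-0.0276 -0.101   0.082 ] max [0.0405 0.068  0.09  ]
side 441 ((6.063793182373047, -15.986656188964844), (167.6523895263672, 71.44552612304688), 88.87245178222656) min [-0.0302 -0.0995  0.082 ] max [0.0417 0.0685 0.09  ]
```

View pics/top10zz.png

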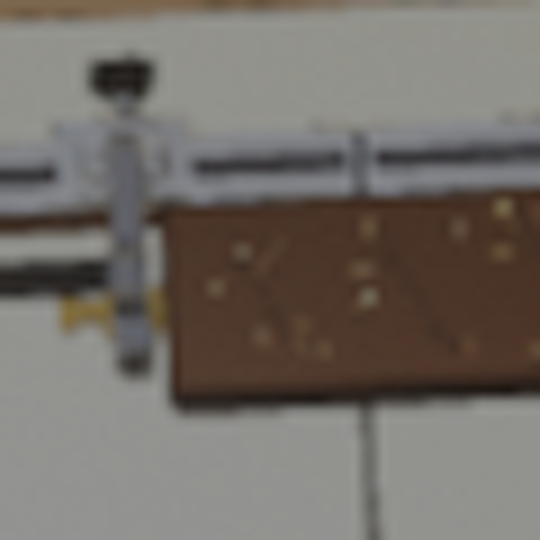

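View pics/side10zz.png

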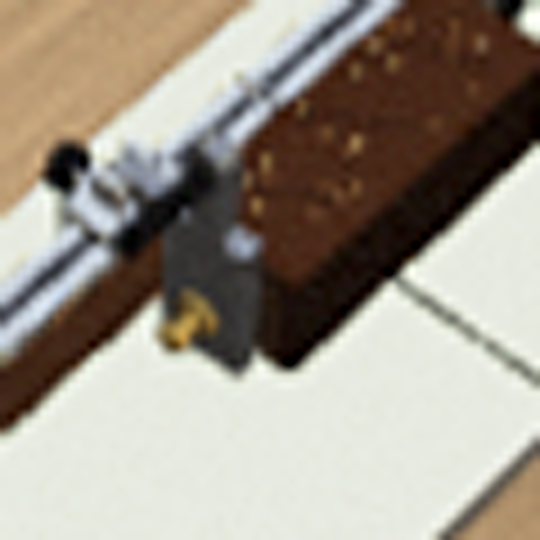

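The zooms show the loaf end meeting the brass head (top zoom 165,310), with the stop at the same pixels as before. Before lifting off, I'll measure the flushness more finely.

```bash
cat > flush.py <<'E'
from fit import *
import sys
c=get_calibration('top'); R=np.array(c['R']);t=np.array(c['t'])
def atz(u,v,z):
    o=-R.T@t; d=R.T@np.array([(u-c['cx'])/c['fx'],(v-c['cy'])/c['fy'],1]); return g(o+d*(z-o[2])/d[2])
acc=0
for i in range(4): acc=acc+get_image('top')[0].astype(float)
gr=(acc/4).mean(2)
def edge(y0,y1,x,z,half,sign):
    out=[]
    for yy in np.arange(y0,y1,.004):
        u,v=proj('top',w([x,yy,z])); u=int(round(u)); 
        vs=np.arange(int(v)-half,int(v)+half+1)
        col=gr[vs,u]; gd=np.diff(col)*sign; gd=np.clip(gd,0,None)
        k=int(np.argmax(gd)); s=slice(max(0,k-1),k+2); 
        vv=(gd[s]*(vs[:-1][s]+.5)).sum()/gd[s].sum()
        out.append(atz(u,vv,z))
    out=np.array(out); p=np.polyfit(out[:,1],out[:,0],1); r=out[:,0]-np.polyval(p,out[:,1]); k=abs(r)<2*r.std()+1e-4
    p=np.polyfit(out[k,1],out[k,0],1); return 'x@%.3f = %.1f mm, x@%.3f = %.1f, slope deg %.2f, rms %.2f mm'%(y0,np.polyval(p,y0)*1e3,y1,np.polyval(p,y1)*1e3,np.degrees(p[0]),r[k].std()*1e3)
a,b=map(float,sys.argv[1:3])
print('loaf bottom front', edge(a,b,-.028,.02,3,1))
print('rail rear', edge(-.2,.04,.064,.08,3,-1))
print('rail/loaf', edge(-.1,.04,.040,.08,3,-1))
E
python3 flush.py -0.085 0.06
```

```text
loaf bottom front x@-0.085 = -27.7 mm, x@0.060 = -27.2, slope deg 0.19, rms 0.32 mm
 ** On entry to DLASCL parameter number  4 had an illegal value
 ** On entry to DLASCL parameter number  4 had an illegal value
 ** On entry to DLASCL parameter number  4 had an illegal value
 ** On entry to DLASCL parameter number  4 had an illegal value
 ** On entry to DLASCL parameter number  5 had an illegal value
 ** On entry to DLASCL parameter number  4 had an illegal valueflush.py:16: RuntimeWarning: invalid value encountered in scalar divide
  vv=(gd[s]*(vs[:-1][s]+.5)).sum()/gd[s].sum()
Traceback (most recent call last):
  File "flush.py", line 22, in <module>
    print('rail rear', edge(-.2,.04,.064,.08,3,-1))
                       ~~~~^^^^^^^^^^^^^^^^^^^^^^^
  File "flush.py", line 18, in edge
    out=np.array(out); p=np.polyfit(out[:,1],out[:,0],1); r=out[:,0]-np.polyval(p,out[:,1]); k=abs(r)<2*r.std()+1e-4
                         ~~~~~~~~~~^^^^^^^^^^^^^^^^^^^^^
numpy.linalg.LinAlgError: SVD did not converge in Linear Least Squares
```

```bash
sed -i '/rail rear/d;/rail\/loaf/d' flush.py; cat >> flush.py <<'E'
print('board front', edge(-.09,.2,-.12,.02,3,1 if 0 else -1))
print('rail front', edge(-.08,.06,.040,.08,3,-1))
print('fence left', edge(.12,.22,.040,.08,4,-1))
print('board rear', edge(-.1,.22,.12,.02,3,1))
E
python3 flush.py -0.085 0.06 2>&1 | grep -v DLA | tail -8
```

```text
loaf bottom front x@-0.085 = -27.7 mm, x@0.060 = -27.2, slope deg 0.20, rms 0.31 mm
board front x@-0.090 = -120.1 mm, x@0.200 = -119.3, slope deg 0.16, rms 0.50 mm
rail front x@-0.080 = 39.5 mm, x@0.060 = 39.9, slope deg 0.18, rms 0.44 mm
fence left x@0.120 = 39.1 mm, x@0.220 = 39.2, slope deg 0.09, rms 0.34 mm
board rear x@-0.100 = 118.2 mm, x@0.220 = 118.6, slope deg 0.08, rms 0.51 mm
```

The loaf is parallel to the guide within 0.1° and lies against the fence. Now lift and return to the peg.

```bash
python3 -m crank '[[[0,0,-3],0,194],[[0,0,-4.5],0,194],[[0,0,-4.5],0,140],[[0,0,-4.5],0,140],[[0,0,-2],0,120]]' >/dev/null; python3 -m crank '[[[4.8,0,0],0,120],[[4.8,0,0],0,120],[[4.8,0,0],0,120],[[4.8,0,0],0,120],[[4.8,0,0],0,120]]'>/dev/null; python3 -m crank '[[[1.2,0,0],0,120],[[0,0,0],0,120]]'>/dev/null; python3 plan.py '[7,119,132]' 0 1
```

```text
t 20.80 guide mm [  5.2 124.1 226.6] jaw ang 0.3 tilt 0.05 F [0.63 0.25 1.34] w 0.53 q7 -0.33
[[-0.52, 0.17, 9.46], np.float64(0.3), 0]
```

```bash
python3 -m crank '[[[-0.5,0.1,2.5],0.3,120],[[0,0,3],0,120],[[0,0,2.5],0,120],[[0,0,1.3],0,120],[[0,0,0],0,120]]' >/dev/null; python3 -m crank '[[[0,0,0],0,120]]'>/dev/null; python3 plan.py '[7,119,131.5]' 0 1
```

```text
t 21.40 guide mm [  7.1 115.6 134.2] jaw ang -0.3 tilt 0.03 F [ 0.31 -0.1  -0.43] w 0.53 q7 -0.38
[[0.34, -0.01, 0.27], np.float64(-0.34), 0]
```

```bash
python3 -m crank '[[[0.3,0,0.25],0,160],[[0,0,0],0,210],[[0,0,0],0,240],[[0,0,0],0,240],[[0,0,0],0,240]]' 10 >/dev/null; python3 -m crank '[[[0,0,0],0,240],[[0,0,0],0,240]]'>/dev/null; python3 plan.py
```

```text
t 22.10 guide mm [  8.2 119.3 131.4] jaw ang -0.3 tilt 0.18 F [ 5.17  0.25 -1.52] w 0.125 q7 -0.38
```

```bash
python3 -m crank '[[[0,0.4,-0.4],0,240],[[0,0.7,-0.55],0,240],[[0,0,0],0,240]]' >/dev/null; python3 plan.py; python3 -m crank '[[[0,0.79,-0.42],0,240],[[0,0.84,-0.3],0,240],[[0,0,0],0,240]]'>/dev/null; python3 plan.py
```

```text
t 22.40 guide mm [ 18.2 119.2 140.7] jaw ang -0.3 tilt 0.01 F [ 2.46 -0.07 -4.81] w 0.124 q7 -0.38
t 22.70 guide mm [ 34.1 119.5 148.9] jaw ang -0.3 tilt 0.04 F [-4.6  -0.96  4.77] w 0.124 q7 -0.37
```

```bash
python3 -m crank '[[[0,0.87,-0.2],0,240],[[0,0.89,-0.06],0,240],[[0,0.89,0.03],0,240],[[0,0,0],0,240]]' >/dev/null; python3 plan.py; python3 -m crank '[[[0,0.87,0.2],0,240],[[0,0.84,0.3],0,240],[[0,0,0],0,240]]'>/dev/null; python3 plan.py
```

```text
t 23.10 guide mm [ 61.5 119.3 151. ] jaw ang -0.3 tilt 0.07 F [-0.13 -0.35  5.22] w 0.127 q7 -0.36
t 23.40 guide mm [ 78.5 119.2 145.2] jaw ang -0.3 tilt 0.07 F [0.53 0.54 1.67] w 0.124 q7 -0.35
```

Now on to about the original angle (x≈100, z≈129).

```bash
python3 -m crank '[[[0,0.79,0.42],0,240],[[0,0.72,0.53],0,240],[[0,0.6,0.6],0,240],[[0,0,0],0,240]]' >/dev/null; python3 plan.py
```

```text
t 23.80 guide mm [ 99.6 119.  128.4] jaw ang -0.3 tilt 0.03 F [ 2.13  0.49 -1.13] w 0.128 q7 -0.35
```

```bash
python3 -m crank '[[[0,0,0],0,180],[[0,0,0],0,140],[[0,0,0],0,120],[[0,0,0],0,120]]' >/dev/null; python3 -m crank '[[[0,0,-2],0,120],[[0,0,-4],0,120],[[0,0,-4],0,120],[[0,0,-4],0,120],[[0,0,-2],0,120]]' >/dev/null; python3 -m crank '[[[4.5,-2,0],0,120],[[4.5,-2,0],0,120],[[4.5,-2,0],0,120],[[4.5,-2,0],0,120],[[0,0,0],0,120]]' >/dev/null;  python3 plan.py; python3 stopchk.py 11; python3 loafchk.py 12; python3 flush.py -0.085 0.06 2>&1 | head -1
```

```text
t 25.20 guide mm [ 15.  307.5 290.3] jaw ang 0.4 tilt 0.26 F [ 0.3  -0.11  0.16] w 0.527 q7 -0.64
top peg px 46 [0.098  0.1163 0.148 ] ymin/max 0.0939 0.1332 zmax 0.1521
 stop infront of fence: n 143 x [-0.0111  0.0322] y [0.0512 0.0629 0.1007] z [0.0788 0.1554]
 brass 16 [[0.0004, 0.0714, 0.1459], [0.0046, 0.095, 0.1521], [0.0076, 0.1038, 0.1555]]
side peg px 22 [0.0959 0.1096 0.1467] ymin/max 0.0936 0.1345 zmax 0.1515
 stop infront of fence: n 218 x [-0.0136  0.0324] y [0.0617 0.0694 0.1012] z [0.0281 0.1586]
 brass 24 [[-0.0022, 0.085, 0.1435], [0.004, 0.0911, 0.1495], [0.0102, 0.1046, 0.1563]]
top 1011 ((6.3096160888671875, -16.171478271484375), (67.37065124511719, 168.88250732421875), 0.044486019760370255) min [-0.0274 -0.1006  0.082 ] max [0.04   0.0683 0.0899]
side 441 ((6.154975891113281, -14.256057739257812), (170.71153259277344, 69.14311218261719), 89.5392837524414) min [-0.0287 -0.0998  0.082 ] max [0.0406 0.0712 0.0899]
loaf bottom front x@-0.085 = -27.8 mm, x@0.060 = -27.2, slope deg 0.22, rms 0.32 mm
```

```bash
python3 - <<'E'
from fit import *
a=cv2.cvtColor(cv2.imread('pics/top10.png'),cv2.COLOR_BGR2RGB); b=cv2.cvtColor(cv2.imread('pics/top12.png'),cv2.COLOR_BGR2RGB)
k=lambda i:cv2.resize(i[180:250,235:325],None,fx=6,fy=4,interpolation=cv2.INTER_CUBIC)
save('cmp.png',np.vstack([k(a),k(b)]))
E
```

```text
(no output)
```

View pics/cmp.png

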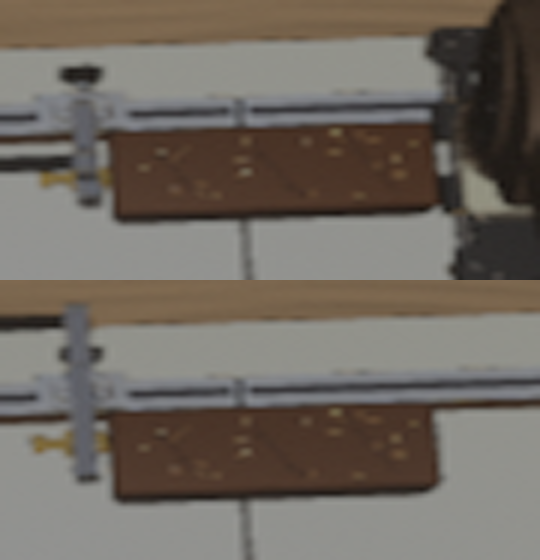

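View pics/side12z.png

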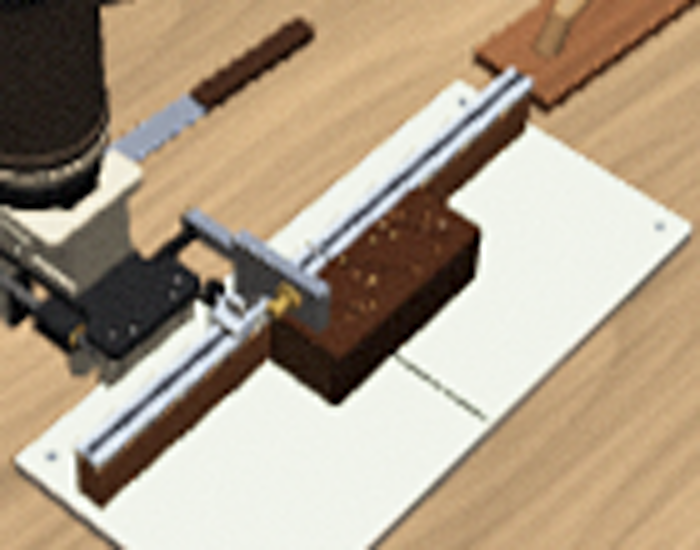

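In the comparison picture the loaf's outline and the carriage are at identical pixels before and after flipping (loaf end zoom x≈112, carriage at ≈85). The stop is up at about its starting angle and the arm is clear. I'll hand it in.

```bash
python3 -c "
from cell import workorder; print(workorder.sign_off())"
```

```text
the job is handed in; nothing more can be done
None
```

The loaf is gauged and the stop is up again. I handed the job in at about 25 s on the clock, with the arm clear of everything.

**What I did**
1. I gripped the stop's peg lightly and swung the stop fully down. Its lower edge ended at about 27 mm over the bench.
2. I pushed the loaf squarely onto the fence with the open fingers.
3. I slid the loaf by its tail until it met the gauge screw. The push rose from about 9 N of sliding friction to about 12 N and the hand stalled, so roughly 3 N reached the screw.
4. I backed off and flipped the stop up to about 1.6 rad, close to its starting angle.

**Last checks**
- **Fence side:** the loaf's long side is parallel to the guide within about 0.1°. It sits against the fence to within the roughly 1 mm that the pictures resolve.
- **Screw end:** the loaf's end is at y ≈ 68–71 mm along the guide and the screw face is at about 71 mm.
- **Stop and loaf:** the loaf's outline and the stop's carriage showed no visible shift in the top view before and after flipping up.
- **Tin, press board and knife:** I did not touch them, and the knife and press board looked unmoved in the views I had. I did not re-measure any of them at the end.

**Disagreements:** the two cameras differed by about 3 mm on the loaf's end. One coarse side-camera fit taken at the screw showed 1.1° of skew, but the finer edge fit and later views did not confirm it.

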